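Load the sample carrier in rack order and fit its retainer lid

ROBOT

A 6-joint arm with a two-finger parallel gripper is mounted at the origin on a cart in front of the work surface, level with it; the furniture and walls round the work are solid. World frame = base frame: x ahead of the robot, y to its left, z up, the work surface at z = 0. Lengths are in m, angles in rad, forces in N, time in s.
With the tool pointing down it reaches from about 0.375 to 0.9 m from the base axis. Payload 3.1 kg.
Tool frame: the origin (TCP) lies at the centre of the arm's flange, where the gripper is bolted on; the fingertips stand robot.tip_extent ahead of it and the grasp point (between the pads) lies 164 mm ahead of it (robot.tip_extent is the distance from the TCP to the fingertips, in m); z points along the fingers, y is the line along which they close (so a half turn about z gives the same grasp; the last joint's range is limited). The gripper opens to 87 mm and grips with 3 to 60 N. Pads are 19 mm wide; open, the fingers measure 117 mm over their backs; the gripper's body (75 mm by 190 mm) begins 51 mm behind the grasp point.
Start: joints at [1.137, 0.527, 1.433, -0, 1.181, -0.178], TCP at [0.158, 0.605, 0.405] pointing down, gripper open.
Joint ranges: [-3.08, 3.08], [-0.75, 2.2], [0.22, 2.44], [-1.43, 4.57], [0, 2.65], [-2.85, 2.85]. Speed limits (rad/s): [2.79, 2.79, 3.14, 3.14, 3.14, 3.14].

INTERFACE

Orientations are given as a unit quaternion [x, y, z, w].
In Python, from rig import get_obs, camera, hand_in, cut_out, robot gives the robot as it stands.
- The arm moves only by the tool step_arm, never from a script. Its argument "rows" is a list of rows, each a list of 6 numbers: the shift along the world's x, y, z in m, then the turn, a rotation vector about the world's x, y, z in degrees. A call has 1 to 12 rows; each row shifts and turns the commanded pose from where the row before left it; what a row does not reach is not made up. A row lasts 1/8 s, in which the tool goes at most 62.5 mm and 10.7 degrees, less where a joint would pass 70% of its speed; a pose out of reach is approached as far as the arm can. A call is refused whole if a number of a shift passes 0.0625 or a number of a turn 10.7, either way. A call with a gripper value outside its range is refused whole. "jaw" is the finger opening in m, from 0 to 0.087, set as the call begins (left out, the last holds). The fingers move at their own pace and stop on an object; "squeeze" is the grip in N (left out, the last holds). Time passes only in rows, so rows that do not move let the fingers close. It gives the time, the measured TCP pose, the force, the opening and the grip force at its end, in the units of the state.
- get_obs(): the state, without advancing time (a new reading comes with each control period).
- camera(name): name is "side" or "top" or "wrist"; returns a dict with "pixels" (400x640x3 uint8, blue, green, red), "depth" (400x640 float32, m along the optical axis (not along the pixel's ray), 0 where there is no reading), "fov_y" (degrees; the focal length in pixels is half the picture's height over the tangent of half this angle, whatever the lens; pixels are square), "cx", "cy" (the principal point, pixels), "extrinsics" (4x4, takes a point from camera to world coordinates); the wrist camera has in their place "mount" (4x4, takes a point from camera to tool coordinates, whose origin is the TCP and whose axes are the flange's). Camera axes: x right, y up, looking along -z (the intrinsics and any distortion apply to the point x, -y, -z); pixel columns grow to the right and rows downward; lengths in m; the calibration is good to about 2 mm. The wrist camera is an equidistant fisheye: a pixel r from the principal point sees the ray r / f radians off the axis. A picture is of the moment at which its call begins: read the wrist's pose just before it.
- hand_in(): hands the job in; it is judged then, once.
Trained networks look in the newest picture that a camera, given by its name, has taken for a name from the list of things; names that differ only in an ending like _2 or _b are one class to them, and where a whole thing is asked for, a point or a joint stands for the part that bears it (a point fixed in the world has none). Each returns a list of dicts, best first, with "confidence" (0 to 1); they miss things now and then, are a little off and sometimes report something else, mostly with a low value. They report only what shows in the picture. A call takes as long as a camera call. They do not tell look-alikes from the thing itself.
- cut_out(label, camera): "region" (400x640 bool, what is visible of it) and "extent" ([centre column, centre row, width, height] in pixels, round what is visible of it).
The state is a dict: "time": time; "q": joint angles; "joint_velocities": joint speeds; "joint_torque": joint torques, N m; "position": TCP position; "tool_rot": TCP orientation; "ft_force": force on the tool from outside, world axes, zero at the start; "moment": the same for the moment, N m; "grip_width": finger opening in m; "grip_force": force on a finger pad.
Only numpy, scipy, OpenCV 4.12 (cv2) and the standard library are available. Lean on these libraries where they do the work, as an engineer would, in place of code of your own. Each camera call takes 0.05 s, during which the arm holds its last target. There are 200 camera calls.

TASK

Transfer the four capped blood tubes, one at a time, from the white transport rack into the aluminium carrier without changing their order: the tube at the rack's orange end goes into the place next to the carrier's orange key, the next one beside it, and so on down the row; never have two tubes out of the holders at once, because the place is what identifies the sample. Then put the grey retainer lid over the loaded carrier, wide orange-edged notch over the orange key, so that it lies flat on both posts, and let go. Leave the timer and the pipette where they are.

Things in the scene. Friction and masses are not known exactly. Their poses are not given: they have to be found in the camera images.
- tube_red: capped blood tube, 105 mm tall, glass 13 mm thick, with a red screw cap 16 mm wide that takes up the top 20 mm. Origin at the centre of its foot, z along the tube towards the cap. Starts upright in one of the four places of the white rack, foot 8 mm above the bench. 8 to 17 g. Grip it across the cap, about 95 mm above the foot.
- tube_yellow: capped blood tube, 105 mm tall, glass 13 mm thick, with a yellow screw cap 16 mm wide that takes up the top 20 mm. Origin at the centre of its foot, z along the tube towards the cap. Starts upright in one of the four places of the white rack, foot 8 mm above the bench. 8 to 17 g. Grip it across the cap, about 95 mm above the foot.
- tube_green: capped blood tube, 105 mm tall, glass 13 mm thick, with a green screw cap 16 mm wide that takes up the top 20 mm. Origin at the centre of its foot, z along the tube towards the cap. Starts upright in one of the four places of the white rack, foot 8 mm above the bench. 8 to 17 g. Grip it across the cap, about 95 mm above the foot.
- tube_blue: capped blood tube, 105 mm tall, glass 13 mm thick, with a blue screw cap 16 mm wide that takes up the top 20 mm. Origin at the centre of its foot, z along the tube towards the cap. Starts upright in one of the four places of the white rack, foot 8 mm above the bench. 8 to 17 g. Grip it across the cap, about 95 mm above the foot.
- rack: white plastic rack 203x58x62 mm, fixed. Origin: centre of underside, z up. Four round places in a row at x = +63, +21, -21, -63 mm, y = 0; the orange end wall is at +x, so +63 is the orange-end place. Deck top 59 mm high (20 mm holes), seats 8 mm high: lift a tube straight up 60 mm to clear it.
- carrier: aluminium carrier 220x60 mm, fixed. Origin: centre of underside, z up. Places at x = +63, +21, -21, -63 mm, y = 0: deck 59 mm high with 21 mm holes, seat 8 mm high in an 18 mm pocket. Black posts 14x36 mm at x = +96 and -96, tops 116 mm high; on the +x post the orange key (blade 22 mm in y, 6 in x, 12 high, round top), on the -x post a steel pin (8 mm thick, 12 high, pointed).
- lid: grey plate 220x46x6 mm, about 120 g, flat on the bench. Origin: centre of underside, x lengthwise. Open end notches: orange-edged, 26 mm wide at +x (for key); 12.5 mm at -x (for pin), cut in to x = +90/-90. Black grip bar in the middle, 70 long (x), 16 thick (y), top 43 mm above underside; grip at 30. Fitted: same x, y, yaw as the carrier, underside 116 mm up, 2 mm play.
- timer: cream lab timer, 74 x 64 x 21 mm, lying on the bench; bystander, leave alone. Origin at the centre of its underside.
- pipette: white micropipette with yellow trim, 228 mm long, 29 mm wide, 59 mm high, lying on the bench; bystander, leave alone. Origin at the centre of its underside, its length along its own y. (A tall pipette stand, fixed, stands farther back, from about x = 0.72 m, y = -0.1 to 0.1: carry the lid clear of it.)
Not all that is in view belongs to the job. Of the things that look like the tube_yellow, the smaller one is meant.

How it is judged:
On the way:
1. all four tubes stand seated in the carrier ((x of tube_red in the frame of carrier between 0.053 and 0.073 m or x of tube_red in the frame of carrier between 0.011 and 0.031 m or x of tube_red in the frame of carrier between -0.031 and -0.011 m or x of tube_red in the frame of carrier between -0.073 and -0.053 m) and y of tube_red in the frame of carrier between -0.01 and 0.01 m and z of tube_red in the frame of carrier between 0.003 and 0.014 m and angle between each of tube_red, tube_yellow, tube_green, tube_blue's own z axis and vertical below 0.2 rad and (x of tube_yellow in the frame of carrier between 0.053 and 0.073 m or x of tube_yellow in the frame of carrier between 0.011 and 0.031 m or x of tube_yellow in the frame of carrier between -0.031 and -0.011 m or x of tube_yellow in the frame of carrier between -0.073 and -0.053 m) and y of tube_yellow in the frame of carrier between -0.01 and 0.01 m and z of tube_yellow in the frame of carrier between 0.003 and 0.014 m and (x of tube_green in the frame of carrier between 0.053 and 0.073 m or x of tube_green in the frame of carrier between 0.011 and 0.031 m or x of tube_green in the frame of carrier between -0.031 and -0.011 m or x of tube_green in the frame of carrier between -0.073 and -0.053 m) and y of tube_green in the frame of carrier between -0.01 and 0.01 m and z of tube_green in the frame of carrier between 0.003 and 0.014 m and (x of tube_blue in the frame of carrier between 0.053 and 0.073 m or x of tube_blue in the frame of carrier between 0.011 and 0.031 m or x of tube_blue in the frame of carrier between -0.031 and -0.011 m or x of tube_blue in the frame of carrier between -0.073 and -0.053 m) and y of tube_blue in the frame of carrier between -0.01 and 0.01 m and z of tube_blue in the frame of carrier between 0.003 and 0.014 m), for 0.2 s.
At the end, for the whole second after the job is handed in: All four tubes stand in carrier places in their rack order from the orange end (within 10 mm, foot within 6 mm of the seat, lean under 0.2 rad); the lid lies flat on both posts, notches over key and pin (within 5 mm, 0.06 rad, height within 4 mm); all released and at rest (all of step 1 and x of lid in the frame of carrier between -0.005 and 0.005 m and y of lid in the frame of carrier between -0.005 and 0.005 m and z of lid in the frame of carrier between 0.112 and 0.1195 m and angle between lid's own z axis and vertical below 0.035 rad and angle between the x axis of lid and the x axis of carrier, either way round below 0.06 rad and linear speed of each of tube_red, tube_yellow, tube_green, tube_blue, lid below 0.02 m/s); the robot touches nothing.
It fails at once if a tube is set into a place of the carrier while the same place of the rack, counted from the orange end, still holds a tube (order changed) ((((x of tube_red in the frame of rack between 0.051 and 0.075 m and y of tube_red in the frame of rack between -0.012 and 0.012 m and z of tube_red in the frame of rack between -0.005 and 0.02 m) or (x of tube_yellow in the frame of rack between 0.051 and 0.075 m and y of tube_yellow in the frame of rack between -0.012 and 0.012 m and z of tube_yellow in the frame of rack between -0.005 and 0.02 m) or (x of tube_green in the frame of rack between 0.051 and 0.075 m and y of tube_green in the frame of rack between -0.012 and 0.012 m and z of tube_green in the frame of rack between -0.005 and 0.02 m) or (x of tube_blue in the frame of rack between 0.051 and 0.075 m and y of tube_blue in the frame of rack between -0.012 and 0.012 m and z of tube_blue in the frame of rack between -0.005 and 0.02 m)) and ((x of tube_red in the frame of carrier between 0.051 and 0.075 m and y of tube_red in the frame of carrier between -0.012 and 0.012 m and z of tube_red in the frame of carrier between -0.005 and 0.02 m) or (x of tube_yellow in the frame of carrier between 0.051 and 0.075 m and y of tube_yellow in the frame of carrier between -0.012 and 0.012 m and z of tube_yellow in the frame of carrier between -0.005 and 0.02 m) or (x of tube_green in the frame of carrier between 0.051 and 0.075 m and y of tube_green in the frame of carrier between -0.012 and 0.012 m and z of tube_green in the frame of carrier between -0.005 and 0.02 m) or (x of tube_blue in the frame of carrier between 0.051 and 0.075 m and y of tube_blue in the frame of carrier between -0.012 and 0.012 m and z of tube_blue in the frame of carrier between -0.005 and 0.02 m))) or (((x of tube_red in the frame of rack between 0.009 and 0.033 m and y of tube_red in the frame of rack between -0.012 and 0.012 m and z of tube_red in the frame of rack between -0.005 and 0.02 m) or (x of tube_yellow in the frame of rack between 0.009 and 0.033 m and y of tube_yellow in the frame of rack between -0.012 and 0.012 m and z of tube_yellow in the frame of rack between -0.005 and 0.02 m) or (x of tube_green in the frame of rack between 0.009 and 0.033 m and y of tube_green in the frame of rack between -0.012 and 0.012 m and z of tube_green in the frame of rack between -0.005 and 0.02 m) or (x of tube_blue in the frame of rack between 0.009 and 0.033 m and y of tube_blue in the frame of rack between -0.012 and 0.012 m and z of tube_blue in the frame of rack between -0.005 and 0.02 m)) and ((x of tube_red in the frame of carrier between 0.009 and 0.033 m and y of tube_red in the frame of carrier between -0.012 and 0.012 m and z of tube_red in the frame of carrier between -0.005 and 0.02 m) or (x of tube_yellow in the frame of carrier between 0.009 and 0.033 m and y of tube_yellow in the frame of carrier between -0.012 and 0.012 m and z of tube_yellow in the frame of carrier between -0.005 and 0.02 m) or (x of tube_green in the frame of carrier between 0.009 and 0.033 m and y of tube_green in the frame of carrier between -0.012 and 0.012 m and z of tube_green in the frame of carrier between -0.005 and 0.02 m) or (x of tube_blue in the frame of carrier between 0.009 and 0.033 m and y of tube_blue in the frame of carrier between -0.012 and 0.012 m and z of tube_blue in the frame of carrier between -0.005 and 0.02 m))) or (((x of tube_red in the frame of rack between -0.033 and -0.009 m and y of tube_red in the frame of rack between -0.012 and 0.012 m and z of tube_red in the frame of rack between -0.005 and 0.02 m) or (x of tube_yellow in the frame of rack between -0.033 and -0.009 m and y of tube_yellow in the frame of rack between -0.012 and 0.012 m and z of tube_yellow in the frame of rack between -0.005 and 0.02 m) or (x of tube_green in the frame of rack between -0.033 and -0.009 m and y of tube_green in the frame of rack between -0.012 and 0.012 m and z of tube_green in the frame of rack between -0.005 and 0.02 m) or (x of tube_blue in the frame of rack between -0.033 and -0.009 m and y of tube_blue in the frame of rack between -0.012 and 0.012 m and z of tube_blue in the frame of rack between -0.005 and 0.02 m)) and ((x of tube_red in the frame of carrier between -0.033 and -0.009 m and y of tube_red in the frame of carrier between -0.012 and 0.012 m and z of tube_red in the frame of carrier between -0.005 and 0.02 m) or (x of tube_yellow in the frame of carrier between -0.033 and -0.009 m and y of tube_yellow in the frame of carrier between -0.012 and 0.012 m and z of tube_yellow in the frame of carrier between -0.005 and 0.02 m) or (x of tube_green in the frame of carrier between -0.033 and -0.009 m and y of tube_green in the frame of carrier between -0.012 and 0.012 m and z of tube_green in the frame of carrier between -0.005 and 0.02 m) or (x of tube_blue in the frame of carrier between -0.033 and -0.009 m and y of tube_blue in the frame of carrier between -0.012 and 0.012 m and z of tube_blue in the frame of carrier between -0.005 and 0.02 m))) or (((x of tube_red in the frame of rack between -0.075 and -0.051 m and y of tube_red in the frame of rack between -0.012 and 0.012 m and z of tube_red in the frame of rack between -0.005 and 0.02 m) or (x of tube_yellow in the frame of rack between -0.075 and -0.051 m and y of tube_yellow in the frame of rack between -0.012 and 0.012 m and z of tube_yellow in the frame of rack between -0.005 and 0.02 m) or (x of tube_green in the frame of rack between -0.075 and -0.051 m and y of tube_green in the frame of rack between -0.012 and 0.012 m and z of tube_green in the frame of rack between -0.005 and 0.02 m) or (x of tube_blue in the frame of rack between -0.075 and -0.051 m and y of tube_blue in the frame of rack between -0.012 and 0.012 m and z of tube_blue in the frame of rack between -0.005 and 0.02 m)) and ((x of tube_red in the frame of carrier between -0.075 and -0.051 m and y of tube_red in the frame of carrier between -0.012 and 0.012 m and z of tube_red in the frame of carrier between -0.005 and 0.02 m) or (x of tube_yellow in the frame of carrier between -0.075 and -0.051 m and y of tube_yellow in the frame of carrier between -0.012 and 0.012 m and z of tube_yellow in the frame of carrier between -0.005 and 0.02 m) or (x of tube_green in the frame of carrier between -0.075 and -0.051 m and y of tube_green in the frame of carrier between -0.012 and 0.012 m and z of tube_green in the frame of carrier between -0.005 and 0.02 m) or (x of tube_blue in the frame of carrier between -0.075 and -0.051 m and y of tube_blue in the frame of carrier between -0.012 and 0.012 m and z of tube_blue in the frame of carrier between -0.005 and 0.02 m)))).
It fails at once if two tubes are out of the holders at the same time ((not ((x of tube_red in the frame of rack between -0.085 and 0.085 m and y of tube_red in the frame of rack between -0.015 and 0.015 m and z of tube_red in the frame of rack between -0.005 and 0.058 m) or (x of tube_red in the frame of carrier between -0.085 and 0.085 m and y of tube_red in the frame of carrier between -0.015 and 0.015 m and z of tube_red in the frame of carrier between -0.005 and 0.058 m)) and not ((x of tube_yellow in the frame of rack between -0.085 and 0.085 m and y of tube_yellow in the frame of rack between -0.015 and 0.015 m and z of tube_yellow in the frame of rack between -0.005 and 0.058 m) or (x of tube_yellow in the frame of carrier between -0.085 and 0.085 m and y of tube_yellow in the frame of carrier between -0.015 and 0.015 m and z of tube_yellow in the frame of carrier between -0.005 and 0.058 m))) or (not ((x of tube_red in the frame of rack between -0.085 and 0.085 m and y of tube_red in the frame of rack between -0.015 and 0.015 m and z of tube_red in the frame of rack between -0.005 and 0.058 m) or (x of tube_red in the frame of carrier between -0.085 and 0.085 m and y of tube_red in the frame of carrier between -0.015 and 0.015 m and z of tube_red in the frame of carrier between -0.005 and 0.058 m)) and not ((x of tube_green in the frame of rack between -0.085 and 0.085 m and y of tube_green in the frame of rack between -0.015 and 0.015 m and z of tube_green in the frame of rack between -0.005 and 0.058 m) or (x of tube_green in the frame of carrier between -0.085 and 0.085 m and y of tube_green in the frame of carrier between -0.015 and 0.015 m and z of tube_green in the frame of carrier between -0.005 and 0.058 m))) or (not ((x of tube_red in the frame of rack between -0.085 and 0.085 m and y of tube_red in the frame of rack between -0.015 and 0.015 m and z of tube_red in the frame of rack between -0.005 and 0.058 m) or (x of tube_red in the frame of carrier between -0.085 and 0.085 m and y of tube_red in the frame of carrier between -0.015 and 0.015 m and z of tube_red in the frame of carrier between -0.005 and 0.058 m)) and not ((x of tube_blue in the frame of rack between -0.085 and 0.085 m and y of tube_blue in the frame of rack between -0.015 and 0.015 m and z of tube_blue in the frame of rack between -0.005 and 0.058 m) or (x of tube_blue in the frame of carrier between -0.085 and 0.085 m and y of tube_blue in the frame of carrier between -0.015 and 0.015 m and z of tube_blue in the frame of carrier between -0.005 and 0.058 m))) or (not ((x of tube_yellow in the frame of rack between -0.085 and 0.085 m and y of tube_yellow in the frame of rack between -0.015 and 0.015 m and z of tube_yellow in the frame of rack between -0.005 and 0.058 m) or (x of tube_yellow in the frame of carrier between -0.085 and 0.085 m and y of tube_yellow in the frame of carrier between -0.015 and 0.015 m and z of tube_yellow in the frame of carrier between -0.005 and 0.058 m)) and not ((x of tube_green in the frame of rack between -0.085 and 0.085 m and y of tube_green in the frame of rack between -0.015 and 0.015 m and z of tube_green in the frame of rack between -0.005 and 0.058 m) or (x of tube_green in the frame of carrier between -0.085 and 0.085 m and y of tube_green in the frame of carrier between -0.015 and 0.015 m and z of tube_green in the frame of carrier between -0.005 and 0.058 m))) or (not ((x of tube_yellow in the frame of rack between -0.085 and 0.085 m and y of tube_yellow in the frame of rack between -0.015 and 0.015 m and z of tube_yellow in the frame of rack between -0.005 and 0.058 m) or (x of tube_yellow in the frame of carrier between -0.085 and 0.085 m and y of tube_yellow in the frame of carrier between -0.015 and 0.015 m and z of tube_yellow in the frame of carrier between -0.005 and 0.058 m)) and not ((x of tube_blue in the frame of rack between -0.085 and 0.085 m and y of tube_blue in the frame of rack between -0.015 and 0.015 m and z of tube_blue in the frame of rack between -0.005 and 0.058 m) or (x of tube_blue in the frame of carrier between -0.085 and 0.085 m and y of tube_blue in the frame of carrier between -0.015 and 0.015 m and z of tube_blue in the frame of carrier between -0.005 and 0.058 m))) or (not ((x of tube_green in the frame of rack between -0.085 and 0.085 m and y of tube_green in the frame of rack between -0.015 and 0.015 m and z of tube_green in the frame of rack between -0.005 and 0.058 m) or (x of tube_green in the frame of carrier between -0.085 and 0.085 m and y of tube_green in the frame of carrier between -0.015 and 0.015 m and z of tube_green in the frame of carrier between -0.005 and 0.058 m)) and not ((x of tube_blue in the frame of rack between -0.085 and 0.085 m and y of tube_blue in the frame of rack between -0.015 and 0.015 m and z of tube_blue in the frame of rack between -0.005 and 0.058 m) or (x of tube_blue in the frame of carrier between -0.085 and 0.085 m and y of tube_blue in the frame of carrier between -0.015 and 0.015 m and z of tube_blue in the frame of carrier between -0.005 and 0.058 m)))).
It fails at once if the timer or the pipette is shifted by more than 20 mm (distance of any of timer, pipette from where it was at the start of the episode above 0.02 m).
It also fails if it takes over 141 s, if anything falls off the work surface, if the arm or the gripper's body presses on something with over 40 N, if the wrist force passes 120 N, or if a joint passes its speed limit or range.

## Working session

There is one attempt and no reset: what is moved stays moved. The work goes in short steps, Python scripts to look and compute and a tool call to move; the robot and the scene stay as the last step left them, time stands still between calls to the robot, and variables do not carry over. Pictures are saved under pics/ and viewed, at most 14 in all, crops included, and the job is handed in when it is done.

Besides the shell and the picture viewer there is one more tool, called after "Emit:" as name([rows], argument=value, ...), one row to a line, values as JSON. step_arm: Moves the arm, as the interface text tells. Its arguments: {"type":"object","properties":{"rows":{"type":"array"},"jaw":{"type":"number"},"squeeze":{"type":"number"}},"required":["rows"]}

```bash
mkdir -p pics; ls; cat > h.py <<'E'
import numpy as np, cv2
from rig import get_obs, camera, hand_in, cut_out, robot
from scipy.spatial.transform import Rotation as R
def cloud(c):
    d=c["depth"]; h,w=d.shape; f=h/2/np.tan(np.radians(c["fov_y"])/2)
    v,u=np.mgrid[:h,:w]
    P=np.stack([(u-c["cx"])/f*d,-(v-c["cy"])/f*d,-d],-1)
    E=c["extrinsics"]; W=P@E[:3,:3].T+E[:3,3]; W[d==0]=np.nan
    return W
E
python3 - <<'E'
from h import *
o=get_obs(); print(o["time"],o["position"],o["tool_rot"],robot.tip_extent)
a=camera("top");b=camera("side")
cv2.imwrite("pics/t0.png",a["pixels"]);cv2.imwrite("pics/s0.png",b["pixels"])
np.savez("t0.npz",W=cloud(a),px=a["pixels"]);np.savez("s0.npz",W=cloud(b),px=b["pixels"])
for cam,c in (("top",a),("side",b)):
  W=cloud(c)
  for l in ["tube_red","tube_yellow","tube_green","tube_blue","rack","carrier","lid","timer","pipette"]:
    for r in cut_out(l,cam):
        m=r["region"]; print(cam,l,round(r["confidence"],2),np.round(r["extent"]),np.round(np.nanmedian(W[m],0),3),np.round(np.nanmax(W[m][:,2]),3))
E
```

```text
pics
0.0 [0.15796538 0.60435422 0.4037883 ] [ 1.27559682e-01  9.91830325e-01 -1.01829892e-03 -3.09837724e-04] 0.1822
top tube_yellow 0.6 [246. 194.   4.   6.] [0.527 0.277 0.107] 0.117
top tube_green 0.59 [254. 223.   9.   3.] [0.446 0.259 0.112] 0.119
top tube_green 0.3 [343. 200.  34.  79.] [0.506 0.023 0.058] 0.132
top rack 0.79 [250. 199.  43.  73.] [0.505 0.272 0.059] 0.118
top carrier 0.85 [343. 198.  34.  80.] [0.508 0.023 0.058] 0.132
top lid 0.83 [422. 203.  40.  77.] [ 0.491 -0.214  0.007] 0.05
top timer 0.77 [294. 214.  22.  27.] [0.465 0.156 0.019] 0.031
top pipette 0.82 [378. 188.  10.  76.] [ 0.563 -0.095  0.026] 0.059
top pipette 0.31 [294. 215.  19.  26.] [0.465 0.154 0.019] 0.031
side tube_red 0.8 [325. 254.  10.  42.] [0.487 0.277 0.089] 0.114
side tube_yellow 0.66 [309. 297.  14.  62.] [0.516 0.376 0.089] 0.14
side tube_yellow 0.64 [302. 252.   7.  31.] [0.527 0.287 0.095] 0.115
side tube_green 0.5 [349. 249.  13.  44.] [0.446 0.267 0.094] 0.116
side tube_blue 0.8 [278. 265.   8.  40.] [0.567 0.297 0.088] 0.116
side tube_blue 0.21 [303. 252.  10.  29.] [0.527 0.287 0.098] 0.115
side rack 0.77 [315. 273. 116.  62.] [0.501 0.289 0.055] 0.138
side carrier 0.94 [310. 178.  97.  64.] [0.506 0.03  0.019] 0.129
side carrier 0.7 [278. 263.  12.  40.] [0.567 0.297 0.097] 0.116
side lid 0.94 [316. 148.  73.  31.] [ 0.494 -0.207  0.007] 0.044
side timer 0.83 [333. 235.  34.  25.] [0.467 0.158 0.018] 0.113
side timer 0.74 [301. 252.  11.  29.] [0.527 0.287 0.096] 0.115
side pipette 0.71 [297. 169.  88.  14.] [ 0.541 -0.09   0.021] 0.032
side pipette 0.48 [327. 252.   8.  41.] [0.486 0.277 0.089] 0.114
```

```bash
python3 - <<'E'
import numpy as np,cv2
a=np.load("t0.npz")["px"];b=np.load("s0.npz")["px"]
cv2.imwrite("pics/t1.png",cv2.resize(a[140:260,210:460],(800,384),interpolation=cv2.INTER_CUBIC))
cv2.imwrite("pics/s1.png",cv2.resize(b[120:340,220:420],(660,600)[0:2] if 0 else (545,600),interpolation=cv2.INTER_CUBIC))
E
```

```text
(no output)
```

View pics/t1.png

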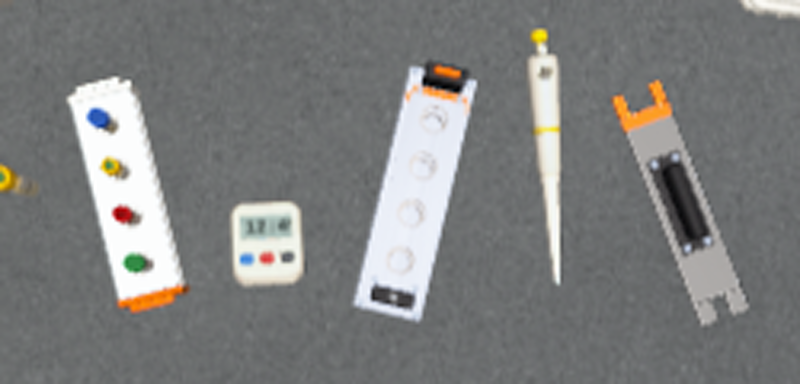

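View pics/s1.png

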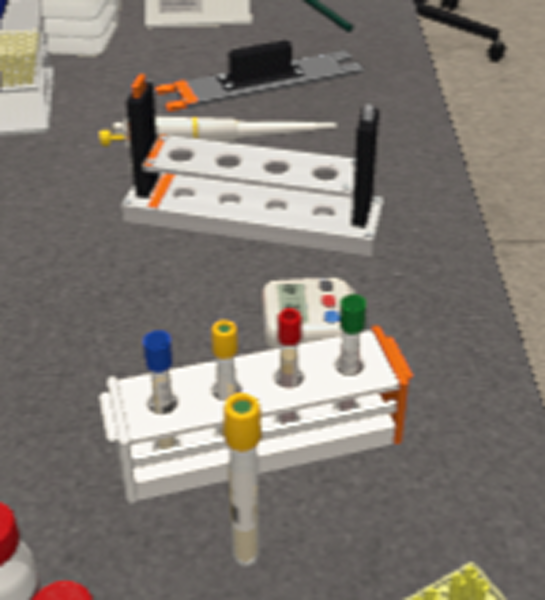

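Rack from its orange (near) end: green (crop 135,262), red (122,213), yellow (112,167), blue (98,118). The carrier key is at its far end (445,72) and the lid's orange notch is also far (640,105). Yellow candidates: the one in the rack (112,167 in the top crop, 224,340 in the side crop) and a free-standing, taller one (top 5,178; side 242,420, tops out at 140 mm). I choose the smaller one in the rack.

```bash
python3 - <<'E'
from h import *
for s in "ts":
  z=np.load(s+"0.npz");W=z["W"];px=z["px"];hsv=cv2.cvtColor(px,cv2.COLOR_BGR2HSV).astype(int)
  H,S,V=hsv[...,0],hsv[...,1],hsv[...,2]
  x,y,zz=W[...,0],W[...,1],W[...,2]
  box=(abs(x-.5)<.12)&(y>.2)&(y<.33)&(zz>.09)&(zz<.125)&(S>120)
  for n,m in dict(red=(H<8)|(H>172),yel=(H>17)&(H<35),grn=(H>45)&(H<90),blu=(H>100)&(H<130)).items():
    P=W[box&m]
    if len(P): print(s,n,len(P),np.round([P.min(0),P.max(0),np.median(P,0)],4).tolist())
  def rect(n,m):
    P=W[m]; 
    if len(P)<5: return
    r=cv2.minAreaRect((P[:,:2]*1000).astype(np.float32)); print(s,n,len(P),np.round(r[0],1),np.round(r[1],1),round(r[2],2),"medz",np.round(np.median(P[:,2]),4), "c",np.round(P.mean(0),4))
  rect("rackdeck",(abs(x-.5)<.14)&(y>.2)&(y<.33)&(zz>.054)&(zz<.064))
  c=(abs(x-.5)<.14)&(y>-.06)&(y<.1)
  rect("cardeck",c&(zz>.054)&(zz<.064)); rect("carbase",c&(zz>.004)&(zz<.02))
  for n,k in (("post+",x>.55),("post-",x<.46)): rect(n,c&k&(zz>.108)&(zz<.122)); rect(n+"key",c&k&(zz>.122))
  l=(abs(x-.5)<.14)&(y<-.13)&(y>-.3)
  rect("lid",l&(zz>.0035)&(zz<.012)); rect("bar",l&(zz>.036)&(zz<.05))
E
```

```text
t red 22 [[0.4801, 0.2639, 0.1011], [0.4904, 0.2775, 0.1183], [0.4852, 0.2706, 0.1122]]
t yel 22 [[0.5209, 0.2746, 0.0971], [0.5332, 0.2869, 0.1165], [0.5258, 0.2805, 0.1115]]
t grn 24 [[0.4394, 0.2542, 0.1075], [0.528, 0.2811, 0.1189], [0.4449, 0.26, 0.1143]]
t blu 30 [[0.5609, 0.2835, 0.1], [0.574, 0.2986, 0.1194], [0.5677, 0.2909, 0.1134]]
t rackdeck 1046 [508.  276.7] [202.4  56.7] 13.23 medz 0.0596 c [0.5058 0.2751 0.0594]
t cardeck 890 [508.1  22.5] [ 50.  178.5] 75.42 medz 0.0593 c [0.5077 0.0225 0.0593]
t carbase 783 [499.9  20.2] [159.2 278.1] 89.97 medz 0.007 c [0.4992 0.0239 0.0098]
t post+ 55 [600.6  -1.5] [35.7 14.6] 77.37 medz 0.1151 c [ 5.998e-01 -5.000e-04  1.152e-01]
t post+key 21 [599.7  -4.3] [25.1  6.2] 77.32 medz 0.1264 c [ 0.5999 -0.0024  0.1265]
t post- 64 [415.   46.7] [35.3 13.5] 75.28 medz 0.1159 c [0.415  0.0467 0.1161]
t post-key 7 [414.9  45.3] [5.4 5.2] 89.06 medz 0.1275 c [0.4149 0.0461 0.1286]
t lid 1434 [ 500.  -214.7] [169.5 280. ] 89.77 medz 0.0056 c [ 0.4953 -0.2154  0.0061]
t bar 135 [ 495.6 -215.6] [69.2 16.6] 20.69 medz 0.0414 c [ 0.4953 -0.2154
[... 417 characters left out ...]
.0588 c [0.5092 0.2816 0.0588]
s cardeck 1003 [506.6  23.2] [ 53.9 206.6] 75.44 medz 0.0585 c [0.5073 0.0264 0.0584]
s carbase 1548 [506.8  25.6] [ 62.6 220.1] 76.02 medz 0.0171 c [0.5049 0.0343 0.0154]
s post+ 69 [5.988e+02 4.000e-01] [37. 14.] 76.45 medz 0.1151 c [0.5983 0.0062 0.1147]
s post+key 19 [598.9   1. ] [20.1  4.7] 73.61 medz 0.1268 c [0.5987 0.0022 0.126 ]
s post- 69 [413.3  48.1] [36.  13.7] 76.21 medz 0.1152 c [0.4142 0.0541 0.1146]
s post-key 10 [412.8  47.7] [6.5 7.2] 43.88 medz 0.1244 c [0.413  0.0484 0.1247]
s lid 506 [ 486.5 -192.2] [218.6  98.3] 19.97 medz 0.006 c [ 0.4947 -0.2094  0.0063]
s bar 91 [ 494.5 -213.6] [67.7 17. ] 16.58 medz 0.0409 c [ 0.4953 -0.2115  0.0406]
```

Emit:
step_arm([
  [0.0287, -0.0344, 0, 0, 0, 0],
  [0.0287, -0.0344, 0, 0, 0, 0],
  [0.0287, -0.0344, 0, 0, 0, 0],
  [0.0287, -0.0344, 0, 0, 0, 0],
  [0.0287, -0.0344, 0, 0, 0, 0],
  [0.0287, -0.0344, 0, 0, 0, 0],
  [0.0287, -0.0344, 0, 0, 0, 0],
  [0.0287, -0.0344, 0, 0, 0, 0],
  [0.0287, -0.0344, 0, 0, 0, 0],
  [0.0287, -0.0344, 0, 0, 0, 0],
  [0, 0, 0, 0, 0, 0],
  [0, 0, 0, 0, 0, 0],
], jaw=0.036, squeeze=15)

```text
time: 2.5
position: [0.4448, 0.2607, 0.4047]
tool_rot: [0.128, 0.992, 0.0, -0.0]
ft_force: [-0.6, -0.4, -0.1]
grip_width: 0.0359
grip_force: 0.0
```

```bash
cat >> h.py <<'E'
def wcloud():
    o=get_obs(); c=camera("wrist"); d=c["depth"]; h,w=d.shape; f=h/2/np.tan(np.radians(c["fov_y"])/2)
    v,u=np.mgrid[:h,:w]; a=u-c["cx"]; b=v-c["cy"]; r=np.hypot(a,b)+1e-9; t=np.tan(np.minimum(r/f,1.5))
    P=np.stack([a/r*t*d,-b/r*t*d,-d],-1)
    M=c["mount"]; P=P@M[:3,:3].T+M[:3,3]; W=P@R.from_quat(o["tool_rot"]).as_matrix().T+o["position"]; W[d==0]=np.nan
    return W,c["pixels"],o
def caps(W,px):
  hsv=cv2.cvtColor(px,cv2.COLOR_BGR2HSV).astype(int);H,S=hsv[...,0],hsv[...,1]
  x,y,z=np.moveaxis(W,-1,0)
  for n,m in dict(red=(H<8)|(H>172),yel=(H>17)&(H<35),grn=(H>45)&(H<90),blu=(H>100)&(H<130)).items():
    q=m&(S>120)&(z>.106)&(z<.122)&(x>.38)&(x<.64)&(y>-.05)&(y<.33); P=W[q]
    if len(P)>10:
      r=cv2.minEnclosingCircle((P[:,:2]*1000).astype(np.float32)); print(n,len(P),np.round(r[0],1),round(r[1],1),np.round(np.median(P,0)*1000,1))
E
python3 - <<'E'
from h import *
W,px,o=wcloud(); print(o["time"],o["position"],o["ft_force"]); np.savez("w1.npz",W=W,px=px); cv2.imwrite("pics/w1.png",px)
caps(W,px)
E
```

```text
2.5 [0.44482963 0.26065882 0.40469726] [-0.55354915 -0.39942378 -0.07586604]
red 169 [483.7 273.5] 6.9 [483.3 273.4 110. ]
grn 195 [443.1 263.6] 7.5 [442.4 263.9 111.9]
```

View pics/w1.png

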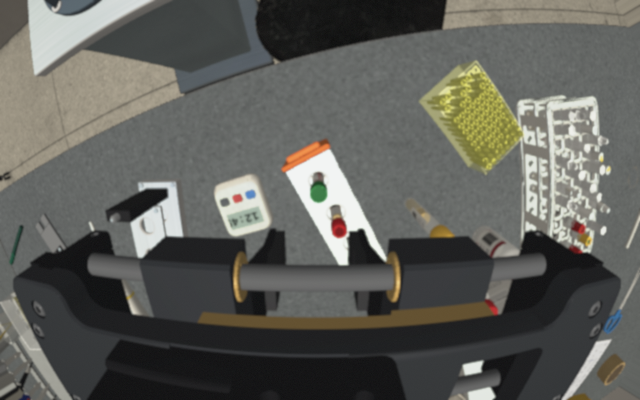

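The wrist view shows green (318,188) beyond the gripper, red (338,228), and the tall yellow decoy lying clear at (430,220). Averaging the cameras puts green at (0.444, 0.262), so I descend there.

Emit:
step_arm([
  [-0.0008, 0.0013, -0.03, 0, 0, 0],
  [0, 0, -0.04, 0, 0, 0],
  [0, 0, -0.035, 0, 0, 0],
  [0, 0, -0.022, 0, 0, 0],
  [0, 0, -0.0105, 0, 0, 0],
  [0, 0, 0, 0, 0, 0],
  [0, 0, 0, 0, 0, 0],
])

```text
time: 3.42
position: [0.4445, 0.2624, 0.2681]
tool_rot: [0.127, 0.992, 0.0, 0.001]
ft_force: [-0.2, 0.5, -0.0]
grip_width: 0.036
grip_force: 0.0
```

Emit:
step_arm([
  [0, 0, 0, 0, 0, 0],
  [0, 0, 0, 0, 0, 0],
  [0, 0, 0, 0, 0, 0],
  [0, 0, 0, 0, 0, 0],
], jaw=0.0, squeeze=15)

```text
time: 3.92
position: [0.4445, 0.2619, 0.2676]
tool_rot: [0.128, 0.992, 0.0, 0.0]
ft_force: [-0.4, 0.3, 2.8]
grip_width: 0.0154
grip_force: 15.0
```

Emit:
step_arm([
  [0, 0, 0.015, 0, 0, 0],
  [0, 0, 0.03, 0, 0, 0],
  [0, 0, 0.04, 0, 0, 0],
  [0, 0, 0.04, 0, 0, 0],
  [0, 0, 0.01, 0, 0, 0],
  [0.02, -0.042, 0, 0, 0, 0],
  [0.02, -0.042, 0, 0, 0, 0],
  [0.02, -0.042, 0, 0, 0, 0],
  [0.02, -0.042, 0, 0, 0, 0],
  [0.02, -0.042, 0, 0, 0, 0],
  [0.0235, -0.0443, 0, 0, 0, 0],
  [0, 0, 0, 0, 0, 0],
])

```text
time: 5.42
position: [0.5691, 0.0045, 0.4015]
tool_rot: [0.13, 0.992, -0.0, 0.0]
ft_force: [0.0, 0.2, -0.2]
grip_width: 0.0153
grip_force: 15.0
```

Emit:
step_arm([
  [0, 0, 0, 0, 0, 0],
  [0, 0, 0, 0, 0, 0],
])

```text
time: 5.68
position: [0.567, 0.0088, 0.4019]
tool_rot: [0.127, 0.992, 0.0, -0.001]
ft_force: [0.3, 0.4, -0.5]
grip_width: 0.0154
grip_force: 15.0
```

```bash
cat >> h.py <<'E'
def rect(W,n,m):
    P=W[m]
    if len(P)<5: return
    r=cv2.minAreaRect((P[:,:2]*1000).astype(np.float32)); print(n,len(P),np.round(r[0],1),np.round(r[1],1),round(r[2],2),"med",np.round(np.median(P,0),4))
def carrier(W):
  x,y,z=np.moveaxis(W,-1,0); c=(abs(x-.5)<.14)&(y>-.06)&(y<.1)
  rect(W,"deck",c&(z>.054)&(z<.064))
  for n,k in (("post+",x>.57),("post-",x<.44)): rect(W,n,c&k&(z>.108)&(z<.122)); rect(W,n+"key",c&k&(z>.122)&(z<.135))
E
python3 - <<'E'
from h import *
W,px,o=wcloud(); print(o["time"],o["position"],o["grip_width"]); cv2.imwrite("pics/w2.png",px)
caps(W,px); carrier(W)
b=camera("side");caps(cloud(b),b["pixels"])
W=cloud(b); H=cv2.cvtColor(b["pixels"],cv2.COLOR_BGR2HSV).astype(int); x,y,z=np.moveaxis(W,-1,0)
P=W[(H[...,1]>120)&(H[...,0]>45)&(H[...,0]<90)&(z>.2)&(z<.26)&(abs(y-.01)<.06)]; print(len(P),P.min(0),P.max(0)) if len(P) else 0
E
```

```text
5.675 [0.5669631  0.00880063 0.4018637 ] 0.015393429771125297
red 143 [485.1 272.2] 8.1 [485.5 270.9 110.3]
yel 119 [525.9 282.1] 8.0 [526.2 280.  110.1]
blu 155 [567.  292.7] 9.3 [566.4 290.  111.7]
deck 6777 [506.2  23.8] [ 50.6 180.9] 75.51 med [0.5032 0.0249 0.0568]
post+ 186 [5.98e+02 3.00e-01] [35.3 14.4] 75.49 med [ 0.594  -0.007   0.1137]
post+key 19 [595.7  -8.8] [2.7 4.7] 74.57 med [ 0.595  -0.0088  0.1249]
post- 578 [413.1  48.2] [35.3 13.5] 75.32 med [0.4146 0.0469 0.1137]
post-key 54 [412.6  47.9] [6.6 7.4] 75.04 med [0.4129 0.0481 0.1243]
red 63 [538.8 131.8] 158.8 [485.2 275.5 111.5]
yel 62 [526.9 283. ] 8.1 [526.5 285.4 111.7]
blu 84 [566.1 292.3] 9.3 [566.8 295.8 113.3]
18 [ 0.55845171 -0.00119388  0.22590334] [0.56104392 0.02354193 0.25411368]
```

View pics/w2.png

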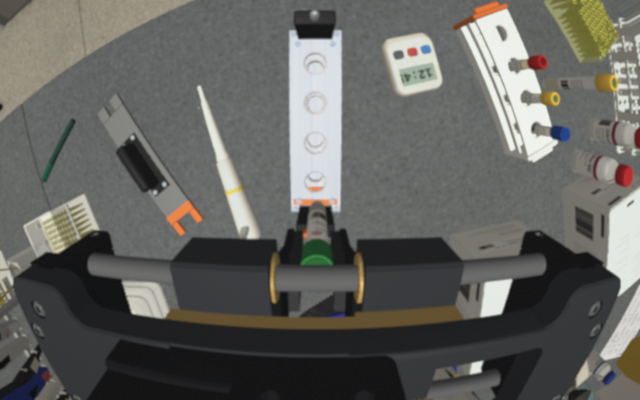

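Green hangs in the fingers (315,250), with the carrier holes at (315,63…180). Three cameras agree on the carrier: centre (0.506, 0.024), yaw -14.4°. Inserting.

Emit:
step_arm([
  [-0.0004, 0.0008, -0.02, 0, 0, 0],
  [0, 0, -0.035, 0, 0, 0],
  [0, 0, -0.025, 0, 0, 0],
  [0, 0, -0.015, 0, 0, 0],
  [0, 0, -0.015, 0, 0, 0],
  [0, 0, -0.012, 0, 0, 0],
  [0, 0, -0.008, 0, 0, 0],
  [0, 0, -0.004, 0, 0, 0],
  [0, 0, 0, 0, 0, 0],
  [0, 0, 0, 0, 0, 0],
])

```text
time: 7.02
position: [0.5676, 0.0084, 0.2686]
tool_rot: [0.128, 0.992, -0.0, 0.0]
ft_force: [0.1, -0.1, 0.2]
grip_width: 0.0154
grip_force: 15.0
```

Emit:
step_arm([
  [0, 0, 0, 0, 0, 0],
  [0, 0, 0, 0, 0, 0],
  [0, 0, 0.02, 0, 0, 0],
  [0, 0, 0.04, 0, 0, 0],
  [0, 0, 0.03, 0, 0, 0],
  [-0.0123, 0.0438, 0, 0, 0, 0],
  [-0.014, 0.044, 0, 0, 0, 0],
  [-0.014, 0.044, 0, 0, 0, 0],
  [-0.014, 0.044, 0, 0, 0, 0],
  [-0.014, 0.044, 0, 0, 0, 0],
  [-0.014, 0.044, 0, 0, 0, 0],
  [0, 0, 0, 0, 0, 0],
], jaw=0.036)

```text
time: 8.52
position: [0.4837, 0.2748, 0.3584]
tool_rot: [0.125, 0.992, 0.0, -0.0]
ft_force: [-0.0, -0.1, -0.1]
grip_width: 0.0359
grip_force: 0.0
```

```bash
python3 - <<'E'
from h import *
b=camera("side");W=cloud(b);caps(W,b["pixels"])
H=cv2.cvtColor(b["pixels"],cv2.COLOR_BGR2HSV).astype(int); x,y,z=np.moveaxis(W,-1,0)
P=W[(H[...,1]>100)&(H[...,0]>45)&(H[...,0]<90)&(abs(y-.01)<.06)&(z<.2)]; print(len(P),P.min(0),P.max(0))
print(get_obs()["position"])
E
```

```text
red 60 [485.8 273.8] 7.9 [485.7 275.1 111.6]
yel 63 [526.5 282.7] 8.3 [527.3 285.2 111.8]
grn 34 [549.1 142.2] 140.6 [567.5  14.7 112.7]
blu 83 [567.5 292.6] 9.1 [566.8 295.9 113.5]
56 [0.56110918 0.00341463 0.09486378] [0.57464542 0.01811535 0.11575449]
[0.48437216 0.27345474 0.3583258 ]
```

Green is seated. Now red.

Emit:
step_arm([
  [0, 0, -0.03, 0, 0, 0],
  [0, 0, -0.035, 0, 0, 0],
  [0, 0, -0.018, 0, 0, 0],
  [0, 0, -0.008, 0, 0, 0],
  [0, 0, 0, 0, 0, 0],
  [0, 0, 0, 0, 0, 0],
])

```text
time: 9.32
position: [0.4856, 0.272, 0.2681]
tool_rot: [0.128, 0.992, 0.0, 0.001]
ft_force: [-0.6, 0.8, 0.3]
grip_width: 0.0362
grip_force: 0.0
```

Emit:
step_arm([
  [0, 0, 0, 0, 0, 0],
  [0, 0, 0, 0, 0, 0],
  [0, 0, 0, 0, 0, 0],
  [0, 0, 0, 0, 0, 0],
], jaw=0.0)

```text
time: 9.82
position: [0.4852, 0.2724, 0.2676]
tool_rot: [0.127, 0.992, 0.0, 0.0]
ft_force: [-0.3, -0.7, 2.1]
grip_width: 0.0155
grip_force: 15.0
```

Emit:
step_arm([
  [0, 0, 0.015, 0, 0, 0],
  [0, 0, 0.03, 0, 0, 0],
  [0, 0, 0.04, 0, 0, 0],
  [0, 0, 0.04, 0, 0, 0],
  [0, 0, 0.01, 0, 0, 0],
  [0.0069, -0.0422, 0, 0, 0, 0],
  [0.0069, -0.0422, 0, 0, 0, 0],
  [0.0069, -0.0422, 0, 0, 0, 0],
  [0.0069, -0.0422, 0, 0, 0, 0],
  [0.0069, -0.0422, 0, 0, 0, 0],
  [0.0069, -0.0422, 0, 0, 0, 0],
  [0, 0, 0, 0, 0, 0],
])

```text
time: 11.32
position: [0.5268, 0.0165, 0.4015]
tool_rot: [0.13, 0.992, -0.0, -0.0]
ft_force: [0.3, 0.4, -0.9]
grip_width: 0.0153
grip_force: 15.0
```

Emit:
step_arm([
  [0, 0, 0, 0, 0, 0],
  [0, 0, -0.02, 0, 0, 0],
  [0, 0, -0.035, 0, 0, 0],
  [0, 0, -0.025, 0, 0, 0],
  [0, 0, -0.015, 0, 0, 0],
  [0, 0, -0.015, 0, 0, 0],
  [0, 0, -0.012, 0, 0, 0],
  [0, 0, -0.008, 0, 0, 0],
  [0, 0, -0.004, 0, 0, 0],
  [0, 0, 0, 0, 0, 0],
  [0, 0, 0, 0, 0, 0],
])

```text
time: 12.7
position: [0.5267, 0.019, 0.2686]
tool_rot: [0.128, 0.992, -0.0, 0.0]
ft_force: [-0.2, -0.1, -0.2]
grip_width: 0.0154
grip_force: 15.0
```

Emit:
step_arm([
  [0, 0, 0, 0, 0, 0],
  [0, 0, 0, 0, 0, 0],
  [0, 0, 0.02, 0, 0, 0],
  [0, 0, 0.04, 0, 0, 0],
  [0, 0, 0.03, 0, 0, 0],
  [0, 0.0432, 0, 0, 0, 0],
  [0, 0.044, 0, 0, 0, 0],
  [0, 0.044, 0, 0, 0, 0],
  [0, 0.044, 0, 0, 0, 0],
  [0, 0.044, 0, 0, 0, 0],
  [0, 0.044, 0, 0, 0, 0],
  [0, 0, 0, 0, 0, 0],
], jaw=0.036)

```text
time: 14.2
position: [0.526, 0.285, 0.3583]
tool_rot: [0.125, 0.992, 0.0, 0.0]
ft_force: [-0.1, 0.0, 0.2]
grip_width: 0.0363
grip_force: 0.0
```

Emit:
step_arm([
  [0, 0, 0, 0, 0, 0],
  [0, 0, -0.03, 0, 0, 0],
  [0, 0, -0.035, 0, 0, 0],
  [0, 0, -0.018, 0, 0, 0],
  [0, 0, -0.008, 0, 0, 0],
  [0, 0, 0, 0, 0, 0],
  [0, 0, 0, 0, 0, 0],
])

```text
time: 15.08
position: [0.527, 0.2823, 0.2683]
tool_rot: [0.128, 0.992, 0.0, 0.001]
ft_force: [0.4, 0.1, -0.1]
grip_width: 0.0364
grip_force: 0.0
```

Emit:
step_arm([
  [0, 0, 0, 0, 0, 0],
  [0, 0, 0, 0, 0, 0],
  [0, 0, 0, 0, 0, 0],
  [0, 0, 0, 0, 0, 0],
], jaw=0.0)

```text
time: 15.58
position: [0.5266, 0.2823, 0.2676]
tool_rot: [0.127, 0.992, 0.0, 0.0]
ft_force: [0.2, -0.3, 1.8]
grip_width: 0.0156
grip_force: 15.0
```

```bash
python3 - <<'E'
from h import *
b=camera("side");W=cloud(b);px=b["pixels"];cv2.imwrite("pics/s3.png",cv2.resize(px[120:340,220:420],(545,600)))
E
```

```text
(no output)
```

View pics/s3.png

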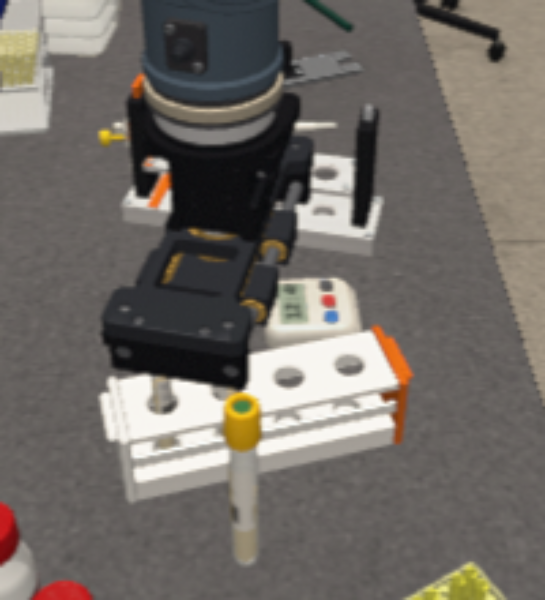

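Gripper is on the rack's yellow tube (about 230,380) with red and green out of the rack, and the tall decoy at (242,480) is untouched. Moving yellow to its place.

Emit:
step_arm([
  [0, 0, 0.015, 0, 0, 0],
  [0, 0, 0.03, 0, 0, 0],
  [0, 0, 0.04, 0, 0, 0],
  [0, 0, 0.04, 0, 0, 0],
  [0, 0, 0.01, 0, 0, 0],
  [-0.0068, -0.0421, 0, 0, 0, 0],
  [-0.0068, -0.0421, 0, 0, 0, 0],
  [-0.0068, -0.0421, 0, 0, 0, 0],
  [-0.0068, -0.0421, 0, 0, 0, 0],
  [-0.0068, -0.0421, 0, 0, 0, 0],
  [-0.0068, -0.0421, 0, 0, 0, 0],
  [0, 0, 0, 0, 0, 0],
])

```text
time: 17.12
position: [0.4851, 0.0275, 0.4016]
tool_rot: [0.13, 0.992, -0.0, -0.001]
ft_force: [-0.3, 0.6, -0.4]
grip_width: 0.0157
grip_force: 15.0
```

Emit:
step_arm([
  [0, 0, 0, 0, 0, 0],
  [0, 0, -0.02, 0, 0, 0],
  [0, 0, -0.035, 0, 0, 0],
  [0, 0, -0.025, 0, 0, 0],
  [0, 0, -0.015, 0, 0, 0],
  [0, 0, -0.015, 0, 0, 0],
  [0, 0, -0.012, 0, 0, 0],
  [0, 0, -0.008, 0, 0, 0],
  [0, 0, -0.004, 0, 0, 0],
  [0, 0, 0, 0, 0, 0],
  [0, 0, 0, 0, 0, 0],
])

```text
time: 18.5
position: [0.4859, 0.0296, 0.2686]
tool_rot: [0.128, 0.992, -0.0, 0.0]
ft_force: [0.9, -0.4, 0.3]
grip_width: 0.0154
grip_force: 15.0
```

Release, then blue at (0.567, 0.292): dx +0.0814, dy +0.2628.

Emit:
step_arm([
  [0, 0, 0, 0, 0, 0],
  [0, 0, 0, 0, 0, 0],
  [0, 0, 0.02, 0, 0, 0],
  [0, 0, 0.04, 0, 0, 0],
  [0, 0, 0.03, 0, 0, 0],
  [0.0136, 0.0438, 0, 0, 0, 0],
  [0.0136, 0.0438, 0, 0, 0, 0],
  [0.0136, 0.0438, 0, 0, 0, 0],
  [0.0136, 0.0438, 0, 0, 0, 0],
  [0.0136, 0.0438, 0, 0, 0, 0],
  [0.0136, 0.0438, 0, 0, 0, 0],
  [0, 0, 0, 0, 0, 0],
], jaw=0.036)

```text
time: 20.0
position: [0.5675, 0.2952, 0.3581]
tool_rot: [0.126, 0.992, 0.001, 0.001]
ft_force: [-0.5, -0.5, -0.1]
grip_width: 0.0361
grip_force: 0.0
```

Emit:
step_arm([
  [0, 0, 0, 0, 0, 0],
  [0, 0, -0.03, 0, 0, 0],
  [0, 0, -0.035, 0, 0, 0],
  [0, 0, -0.018, 0, 0, 0],
  [0, 0, -0.008, 0, 0, 0],
  [0, 0, 0, 0, 0, 0],
  [0, 0, 0, 0, 0, 0],
])

```text
time: 20.88
position: [0.5678, 0.2925, 0.2685]
tool_rot: [0.128, 0.992, 0.0, 0.001]
ft_force: [0.7, -0.1, 1.1]
grip_width: 0.036
grip_force: 0.0
```

Emit:
step_arm([
  [0, 0, 0, 0, 0, 0],
  [0, 0, 0, 0, 0, 0],
  [0, 0, 0, 0, 0, 0],
  [0, 0, 0, 0, 0, 0],
], jaw=0.0)

```text
time: 21.38
position: [0.5674, 0.2925, 0.2676]
tool_rot: [0.127, 0.992, 0.0, 0.0]
ft_force: [-0.4, 0.3, 0.5]
grip_width: 0.0157
grip_force: 15.0
```

Emit:
step_arm([
  [0, 0, 0.015, 0, 0, 0],
  [0, 0, 0.03, 0, 0, 0],
  [0, 0, 0.04, 0, 0, 0],
  [0, 0, 0.04, 0, 0, 0],
  [0, 0, 0.01, 0, 0, 0],
  [-0.0203, -0.0421, 0, 0, 0, 0],
  [-0.0203, -0.0421, 0, 0, 0, 0],
  [-0.0203, -0.0421, 0, 0, 0, 0],
  [-0.0203, -0.0421, 0, 0, 0, 0],
  [-0.0203, -0.0421, 0, 0, 0, 0],
  [-0.0203, -0.0421, 0, 0, 0, 0],
  [0, 0, 0, 0, 0, 0],
])

```text
time: 22.88
position: [0.444, 0.0381, 0.4017]
tool_rot: [0.13, 0.992, -0.0, -0.001]
ft_force: [-0.3, 0.9, 0.0]
grip_width: 0.0156
grip_force: 15.0
```

Emit:
step_arm([
  [0, 0, 0, 0, 0, 0],
  [0, 0, -0.02, 0, 0, 0],
  [0, 0, -0.035, 0, 0, 0],
  [0, 0, -0.025, 0, 0, 0],
  [0, 0, -0.015, 0, 0, 0],
  [0, 0, -0.015, 0, 0, 0],
  [0, 0, -0.012, 0, 0, 0],
  [0, 0, -0.008, 0, 0, 0],
  [0, 0, -0.004, 0, 0, 0],
  [0, 0, 0, 0, 0, 0],
  [0, 0, 0, 0, 0, 0],
])

```text
time: 24.25
position: [0.4456, 0.0398, 0.2686]
tool_rot: [0.128, 0.992, -0.0, 0.0]
ft_force: [-0.3, 0.0, -0.5]
grip_width: 0.0156
grip_force: 15.0
```

Emit:
step_arm([
  [0, 0, 0, 0, 0, 0],
  [0, 0, 0, 0, 0, 0],
  [0, 0, 0.02, 0, 0, 0],
  [0, 0, 0.05, 0, 0, 0],
  [0, 0, 0.05, 0, 0, 0],
  [0.0084, -0.0424, 0, 0, 0, 5.6],
  [0.0084, -0.0424, 0, 0, 0, 5.6],
  [0.0084, -0.0424, 0, 0, 0, 5.6],
  [0.0084, -0.0424, 0, 0, 0, 5.6],
  [0.0084, -0.0424, 0, 0, 0, 5.6],
  [0.0084, -0.0424, 0, 0, 0, 5.6],
  [0, 0, 0, 0, 0, 0],
], jaw=0.036)

```text
time: 25.75
position: [0.4964, -0.2176, 0.3883]
tool_rot: [-0.163, 0.987, -0.001, 0.001]
ft_force: [0.8, 0.6, -0.6]
grip_width: 0.0363
grip_force: 0.0
```

Emit:
step_arm([
  [0, 0, 0, 0, 0, 0],
  [0, 0, 0, 0, 0, 0],
], jaw=0.05)

```text
time: 26.0
position: [0.4955, -0.2133, 0.3881]
tool_rot: [-0.165, 0.986, 0.001, -0.0]
ft_force: [-0.5, -0.1, -0.8]
grip_width: 0.0469
grip_force: 0.0
```

```bash
cat >> h.py <<'E'
def lid(W,zp=.006,zb=.042,m=None):
  x,y,z=np.moveaxis(W,-1,0); l=(abs(x-.5)<.135)&(y<-.13)&(y>-.3) if m is None else m
  rect(W,"plate",l&(abs(z-zp)<.003)); rect(W,"bar",l&(abs(z-zb)<.004))
E
python3 - <<'E'
from h import *
W,px,o=wcloud(); print(o["time"],o["position"],R.from_quat(o["tool_rot"]).as_matrix()[:2,1]); cv2.imwrite("pics/w4.png",px); np.savez("w4.npz",W=W,px=px)
x,y,z=np.moveaxis(W,-1,0)
r=cut_out("lid","wrist"); 
if r: print("lidnet",r[0]["confidence"],r[0]["extent"]); m=cv2.dilate(r[0]["region"].astype(np.uint8),np.ones((5,5)))>0; lid(W,m=m&(y<-.13))
b=camera("side");Ws=cloud(b);caps(Ws,b["pixels"]);r=cut_out("lid","side"); print(r[0]["confidence"]);lid(Ws,m=r[0]["region"])
a=camera("top");Wt=cloud(a);caps(Wt,a["pixels"]);r=cut_out("lid","top");print(r[0]["confidence"]) if r else 0;lid(Wt,m=r[0]["region"])
cv2.imwrite("pics/s4.png",cv2.resize(b["pixels"][120:340,220:420],(545,600)))
E
```

```text
26.0 [ 0.49546842 -0.21325874  0.3881106 ] [-0.32544865  0.94555888]
lidnet 0.79 [314.6, 166.8, 41.3, 178.1]
plate 4757 [ 493.7 -214.7] [219.9  46.4] 19.47 med [ 0.4757 -0.2202  0.0042]
bar 798 [ 492.7 -214.6] [68.9 15.4] 19.24 med [ 0.4912 -0.2151  0.0403]
red 36 [527.3  19.7] 9.1 [527.2  22.5 111.2]
yel 32 [486.2  30.2] 7.9 [487.1  33.6 111.5]
grn 36 [567.8  10.2] 8.2 [567.6  13.1 112.4]
blu 38 [446.   40.9] 8.6 [446.   42.8 112.8]
0.81
plate 433 [ 493.1 -213.9] [215.1  48.3] 19.76 med [ 0.4884 -0.2062  0.0057]
bar 72 [ 494.6 -213.4] [66.2 13.6] 16.49 med [ 0.495  -0.2119  0.0416]
red 21 [562.5  15.6] 39.2 [529.1  18.8 111.7]
yel 21 [486.5  29. ] 7.2 [486.4  30.1 112.4]
grn 21 [530.1  19.1] 45.3 [568.9  10.1 114.8]
blu 22 [447.1  39.8] 6.7 [446.5  39.2 115.5]
0.72
plate 187 [ 569.3 -190. ] [62.6 46.5] 21.8 med [ 0.567  -0.1944  0.0063]
```

View pics/w4.png

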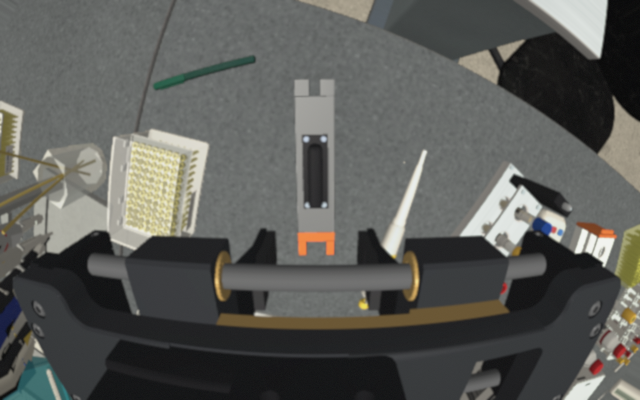

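View pics/s4.png

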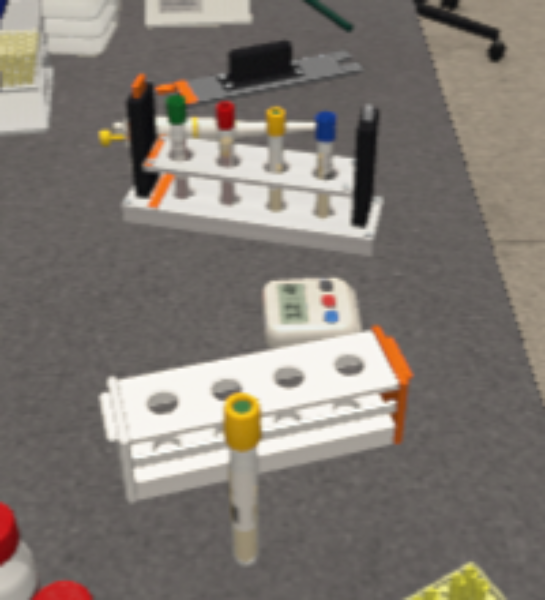

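Carrier shows green, red, yellow, blue (177,110 … 325,130) in order from the key; lid bar is at wrist (316,172). Lid pose is (0.4935, -0.2145), yaw 19.4°.

Emit:
step_arm([
  [-0.002, -0.001, -0.03, 0, 0, 0.4],
  [0, 0, -0.05, 0, 0, 0],
  [0, 0, -0.05, 0, 0, 0],
  [0, 0, -0.035, 0, 0, 0],
  [0, 0, -0.02, 0, 0, 0],
  [0, 0, -0.008, 0, 0, 0],
  [0, 0, 0, 0, 0, 0],
  [0, 0, 0, 0, 0, 0],
], jaw=0.05)

```text
time: 27.3
position: [0.4943, -0.2157, 0.1962]
tool_rot: [-0.168, 0.986, -0.001, 0.001]
ft_force: [-0.0, 0.2, 0.1]
grip_width: 0.0499
grip_force: 0.0
```

Emit:
step_arm([
  [0, 0, 0, 0, 0, 0],
  [0, 0, 0, 0, 0, 0],
  [0, 0, 0, 0, 0, 0],
  [0, 0, 0, 0, 0, 0],
  [0, 0, 0, 0, 0, 0],
], jaw=0.0, squeeze=45)

```text
time: 27.92
position: [0.4939, -0.2155, 0.1953]
tool_rot: [-0.168, 0.986, 0.0, -0.0]
ft_force: [0.4, -0.0, 1.5]
grip_width: 0.0156
grip_force: 45.0
```

Emit:
step_arm([
  [0, 0, 0.015, 0, 0, 0],
  [0, 0, 0.035, 0, 0, 0],
  [0, 0, 0.05, 0, 0, 0],
  [0, 0, 0.05, 0, 0, 0],
  [0, 0, 0.02, 0, 0, 0],
  [0.002, 0.0395, 0, 0, 0, -5.6],
  [0.002, 0.04, 0, 0, 0, -5.6],
  [0.002, 0.04, 0, 0, 0, -5.6],
  [0.002, 0.04, 0, 0, 0, -5.7],
  [0.002, 0.04, 0, 0, 0, -5.7],
  [0.002, 0.04, 0, 0, 0, -5.6],
  [0, 0, 0, 0, 0, 0],
])

```text
time: 29.42
position: [0.5051, 0.0263, 0.3659]
tool_rot: [0.124, 0.992, 0.0, -0.0]
ft_force: [-0.2, -0.7, -0.7]
grip_width: 0.0157
grip_force: 45.0
```

Emit:
step_arm([
  [0, 0, 0, 0, 0, 0],
  [0, 0, 0, 0, 0, 0],
  [0, 0, 0, 0, 0, 0],
])

```text
time: 29.8
position: [0.506, 0.023, 0.3653]
tool_rot: [0.127, 0.992, -0.0, 0.0]
ft_force: [0.5, 0.0, -1.6]
grip_width: 0.0159
grip_force: 45.0
```

```bash
python3 - <<'E'
from h import *
W,px,o=wcloud(); m=R.from_quat(o["tool_rot"]).as_matrix(); print(o["time"],o["position"],np.degrees(np.arctan2(m[1,1],m[0,1]))-90,m[:,2],o["ft_force"],o["grip_width"])
cv2.imwrite("pics/w5.png",px)
b=camera("side");Ws=cloud(b); cv2.imwrite("pics/s5.png",cv2.resize(b["pixels"][90:250,220:420],(750,600)))
np.savez("w5.npz",W=W,px=px,Ws=Ws,b=b["pixels"])
for n,Q in (("wrist",W),("side",Ws)):
  x,y,z=np.moveaxis(Q,-1,0); c=(abs(x-.5)<.13)&(abs(y-.03)<.08)
  print(n); carrier(Q); 
  for lo in (.155,.165,.17,.175,.18): rect(Q,lo,c&(z>lo)&(z<lo+.01))
E
```

```text
29.8 [0.50596219 0.02298231 0.36530179] -14.537822530393441 [ 3.50726085e-05 -1.50698063e-04 -9.99999988e-01] [ 0.46402191  0.00796974 -1.60924764] 0.015872468084995643
wrist
post- 174 [409.6  48.8] [16.7  8.5] 76.1 med [0.4084 0.0483 0.1138]
post-key 69 [411.5  48.4] [7.7 5.3] 75.79 med [0.4121 0.0481 0.124 ]
0.165 10693 [480.2  30.4] [ 46.8 168.4] 75.57 med [0.4394 0.041  0.1738]
0.17 13146 [480.2  30.4] [ 46.8 168.4] 75.57 med [0.4458 0.0394 0.174 ]
0.175 2610 [479.4  30.5] [ 44.6 165. ] 75.27 med [0.4708 0.0345 0.1768]
0.18 302 [484.   29.3] [34.1 27.5] 75.79 med [0.4918 0.032  0.1851]
side
deck 944 [507.  23.] [ 53.9 207.4] 75.84 med [0.5057 0.0295 0.0587]
post+ 83 [587.2   6.2] [39.8 35.9] 58.7 med [0.5964 0.0084 0.1147]
post+key 19 [599.2   0.9] [17.1  5.2] 75.94 med [5.986e-01 5.000e-04 1.263e-01]
post- 73 [423.1  44.8] [37.4 34.3] 75.68 med [0.4151 0.0549 0.1149]
post-key 11 [412.5  48.3] [8.1 4.1] 39.05 med [0.4145 0.0496 0.1249]
0.165 336 [505.8  23.5] [ 49.1 219.5] 76.05 med [0.4973 0.0404 0.1735]
0.17 1050 [506.   23.3] [ 49.7 219.8] 75.99 med [0.4961 0.0343 0.1756]
0.175 781 [506.5  24. ] [ 49.4 219.6] 75.34 med [0.496  0.0323 0.1762]
0.18 126 [506.7  26.8] [27.9 84.1] 79.95 med [0.5042 0.0348 0.1853]
```

View pics/w5.png

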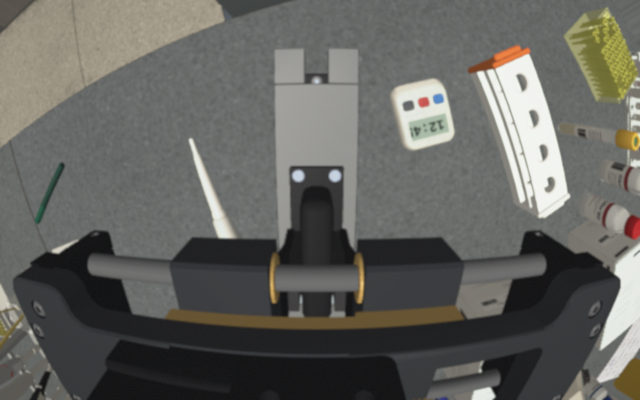

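View pics/s5.png

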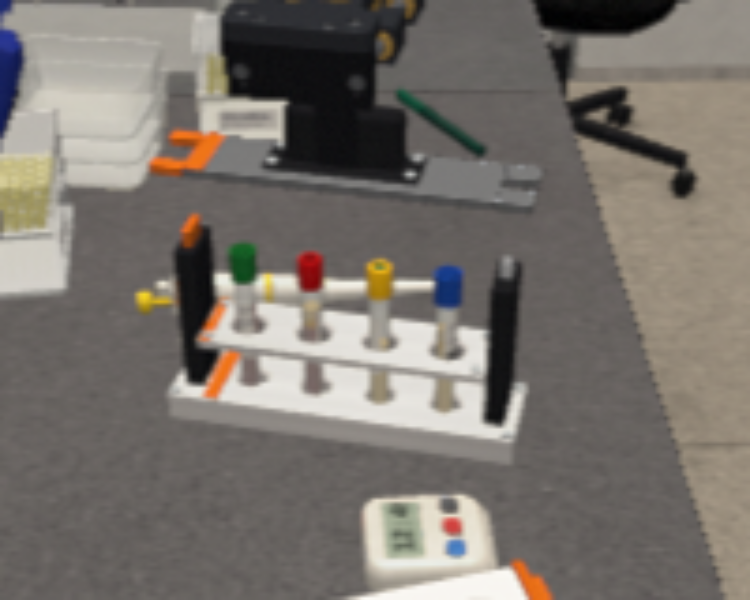

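The lid is level in the grip: its pin notch lines up over the pin (wrist 316,80), and its orange notch (185,150) is above the key (192,230). The offset is under 1 mm. Lowering slowly.

Emit:
step_arm([
  [0.0004, 0.0005, -0.015, 0, 0, 0],
  [0, 0, -0.015, 0, 0, 0],
  [0, 0, -0.008, 0, 0, 0],
  [0, 0, -0.004, 0, 0, 0],
  [0, 0, -0.003, 0, 0, 0],
  [0, 0, -0.003, 0, 0, 0],
  [0, 0, 0, 0, 0, 0],
])

```text
time: 30.78
position: [0.5063, 0.0245, 0.3173]
tool_rot: [0.126, 0.992, -0.0, 0.0]
ft_force: [-0.3, 0.1, -1.2]
grip_width: 0.0158
grip_force: 45.0
```

Underside at 122 mm with no contact load, so key and pin are inside the notches.

Emit:
step_arm([
  [0, 0, -0.002, 0, 0, 0],
  [0, 0, -0.002, 0, 0, 0],
  [0, 0, -0.001, 0, 0, 0],
  [0, 0, 0, 0, 0, 0],
  [0, 0, 0, 0, 0, 0],
])

```text
time: 31.4
position: [0.5063, 0.0245, 0.3123]
tool_rot: [0.126, 0.992, -0.0, 0.0]
ft_force: [0.4, 0.3, -1.3]
grip_width: 0.0157
grip_force: 45.0
```

Emit:
step_arm([
  [0, 0, -0.001, 0, 0, 0],
  [0, 0, 0, 0, 0, 0],
  [0, 0, 0, 0, 0, 0],
])

```text
time: 31.78
position: [0.5064, 0.0244, 0.3113]
tool_rot: [0.126, 0.992, -0.0, 0.0]
ft_force: [-0.7, 0.5, -0.5]
grip_width: 0.0156
grip_force: 45.0
```

Emit:
step_arm([
  [0, 0, 0, 0, 0, 0],
  [0, 0, 0, 0, 0, 0],
  [0, 0, 0, 0, 0, 0],
  [0, 0, 0.015, 0, 0, 0],
  [0, 0, 0.04, 0, 0, 0],
  [0, 0, 0.05, 0, 0, 0],
  [0, 0.06, 0.03, 0, 0, 0],
  [0, 0.06, 0, 0, 0, 0],
  [0, 0.06, 0, 0, 0, 0],
  [0, 0.05, 0, 0, 0, 0],
  [0, 0, 0, 0, 0, 0],
  [0, 0, 0, 0, 0, 0],
], jaw=0.05)

```text
time: 33.28
position: [0.506, 0.2501, 0.4447]
tool_rot: [0.125, 0.992, -0.0, 0.0]
ft_force: [0.1, -0.5, -0.1]
grip_width: 0.0499
grip_force: 0.0
```

```bash
python3 - <<'E'
from h import *
a=camera("top");b=camera("side");W,px,o=wcloud(); print(o["time"],o["position"],o["ft_force"])
cv2.imwrite("pics/s6.png",cv2.resize(b["pixels"][100:260,220:420],(750,600)))
for n,Q in (("top",cloud(a)),("side",cloud(b)),("wrist",W)):
  x,y,z=np.moveaxis(Q,-1,0); c=(abs(x-.5)<.13)&(abs(y-.03)<.08); print(n)
  m=c&(z>.117)&(z<.126); rect(Q,"plate",m); P=Q[m]
  if len(P)>20: print("planefit",np.linalg.lstsq(np.c_[P[:,:2]-[.506,.024],np.ones(len(P))],P[:,2],rcond=None)[0])
  rect(Q,"bar",c&(z>.153)&(z<.166))
E
```

```text
33.375 [0.50631456 0.24920759 0.44452108] [ 0.2894353  -0.10459251  0.49535661]
top
plate 1005 [507.9  24. ] [ 46.  219.1] 75.71 med [0.4987 0.0263 0.1225]
planefit [-0.00035988  0.00207823  0.12235151]
bar 153 [507.6  24.1] [15.8 68.8] 75.71 med [0.5072 0.024  0.1592]
side
plate 901 [506.6  25.8] [ 49.4 219.2] 76.05 med [0.4834 0.0325 0.1217]
planefit [-0.00711467 -0.03013112  0.12187074]
bar 38 [506.4  29.1] [13.3 67.3] 79.22 med [0.4822 0.0359 0.1557]
wrist
plate 2459 [456.4  38.4] [ 47.6 118.8] 75.84 med [0.446  0.0441 0.1197]
planefit [ 0.01903357 -0.01707135  0.12154863]
bar 407 [495.7  29. ] [15.9 47.3] 76.17 med [0.4941 0.0304 0.156 ]
```

View pics/s6.png

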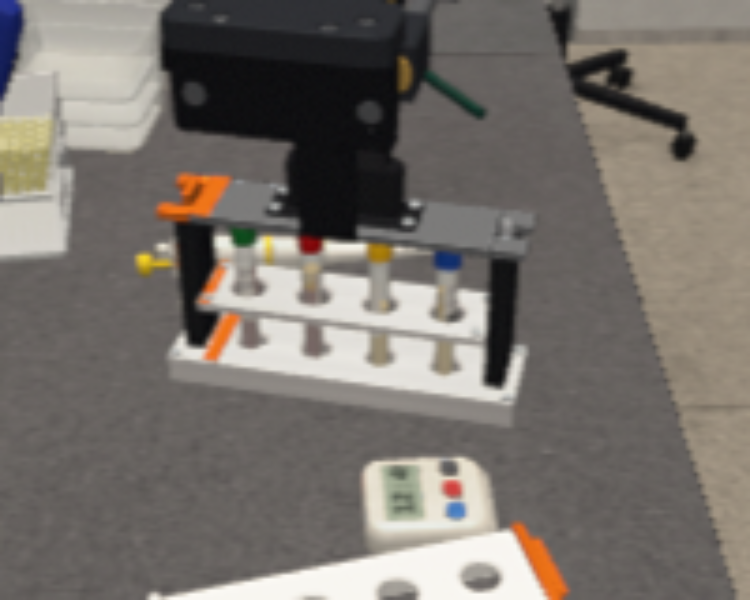

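The lid lies flat on both posts (plate top at 122 mm, level), with the key in the orange notch at (190,190) and the pin at (515,225). The tubes sit in order and the gripper is clear, so I hand in.

```bash
python3 -c "
from rig import hand_in
print(hand_in())"
```

```text
the job is handed in; nothing more can be done
None
```

All four tubes are in the carrier in rack order from the orange key (green, red, yellow, blue), the lid lies flat on both posts with the gripper clear, and I handed the job in at about 33 s; `hand_in` returned no verdict.

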